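# Reagent bottles back in the bench tray by size

### The job

Put the four red-capped reagent bottles away in the divided tray at the back of the bench, in order of size along the row: the smallest at the end next to the microscope, the largest at the far end, each standing upright in the middle of its own compartment, on the round pad. Do not knock a bottle over, and leave the beaker, the stack of dishes and the egg where they stand.

Things in the scene. Friction and masses are not known exactly. Their poses are not given: they have to be found in the camera images.
- bottle_1_center (a point): The smallest of four like reagent bottles: white plastic, round, with a paper label and a dark red screw cap; diameter 33 mm, height 56 mm (cap included: the top 13 mm, diameter 28 mm), about 50 g, closed. It stands loose on the bench. The point is on its axis, half-way up; z up along the axis.
- bottle_2_center (a point): The second smallest of four like reagent bottles: white plastic, round, with a paper label and a dark red screw cap; diameter 42 mm, height 70 mm (cap included: the top 15 mm, diameter 35 mm), about 90 g, closed. It stands loose on the bench. The point is on its axis, half-way up; z up along the axis.
- bottle_3_center (a point): The second largest of four like reagent bottles: white plastic, round, with a paper label and a dark red screw cap; diameter 51 mm, height 84 mm (cap included: the top 17 mm, diameter 43 mm), about 160 g, closed. It stands loose on the bench. The point is on its axis, half-way up; z up along the axis.
- bottle_4_center (a point): The largest of four like reagent bottles: white plastic, round, with a paper label and a dark red screw cap; diameter 60 mm, height 98 mm (cap included: the top 20 mm, diameter 50 mm), about 250 g, closed. It stands loose on the bench. The point is on its axis, half-way up; z up along the axis.
- tray: Low grey tray, fixed, 90 (x) by 340 (y) mm, floor 4 mm thick; rim and three cross ribs 4 mm wide, tops 10 mm above the bench. Four equal compartments in a row along y, 80 (y) by 82 (x) mm inside, a flush dark pad 58 mm across in the middle of each. Origin: middle of the underside, on the bench. Compartment middles: x = 0, y = -126, -42, +42, +126 mm in its frame. Seldom square to the bench.
- microscope_front (a point): Cream stereo microscope on a 270 x 200 mm base with a steel pillar, 330 mm high, fixed; it stands beyond one end of the tray, on the left of the bench or on the right. The point is on the base's top, 22 mm up, at the middle of its front edge (towards the robot). A boxy pulse generator stands on the other side.
- beaker: Empty glass beaker, diameter 52 mm, height 68 mm, loose among the bottles; not to be moved. Origin: middle of its underside, on the bench.
- dishes: Stack of three small clear dishes with lids, diameter 61 mm, height 44 mm, loose among the bottles; not to be moved. Origin: middle of its underside, on the bench.
- egg: Hen's egg upright in a round white stand of diameter 54 mm, height 68 mm together, loose among the bottles; not to be moved. Origin: middle of the stand's underside, on the bench.

How it is judged:
By the outcome, as a careful person would: the job done as asked, in the order asked, and still so for the second after the job is handed in, with the robot touching nothing.
It also fails if it takes over 112 s, if anything falls off the work surface, if the arm or the gripper's body presses on something with over 40 N, if the wrist force passes 120 N, or if a joint passes its speed limit or range.

### The arm

A 6-joint arm with a two-finger parallel gripper is mounted at the origin on the work surface. World frame = base frame: x ahead of the robot, y to its left, z up, the work surface at z = 0. Lengths are in m, angles in degrees, forces in N, time in s.
With the tool pointing down it reaches from about 0.25 to 0.725 m from the base axis. Payload 9.7 kg.
Tool frame: the origin (TCP) lies between the finger pads; the fingertips stand 11 mm ahead of it and the grasp point (between the pads) lies 8 mm behind it; z points along the fingers, y is the line along which they close (so a half turn about z gives the same grasp; the last joint's range is limited). The gripper opens to 85 mm and grips with 20 to 120 N. Pads are 22 mm wide; open, the fingers measure 114 mm over their backs; the gripper's body (76 mm by 85 mm) begins 54 mm behind the grasp point. The pads swing forward as they close: fully open they stand 13 mm farther back than shut.
Start: joints at [67.838, 4.979, 10.078, 95.1, 0, 90], TCP at [0.207, 0.509, 0.22] pointing down, gripper open.
Joint ranges: [-179.16, 179.16], [-48.56, 103.87], [-65.8, 70.77], [-126.05, 130.52], [-82.76, 87.17], [-180, 180]. Speed limits (degrees/s): [127.2, 127.2, 147.25, 180, 180, 180].

### API

Orientations are given as [roll, pitch, yaw] about the fixed x, y, z axes, in that order (R = Rz(yaw) Ry(pitch) Rx(roll)).
In Python, from workcell import monitor, cams, ticket gives the robot as it stands.
- The arm moves only by the tool carry_out, never from a script. Its argument "plan" is a list of rows, each an object with "travel": the shift along the world's x, y, z as a fraction of full scale, a list of three; "angular": the turn, a rotation vector about the world's x, y, z as a fraction of full scale, a list of three; "grip": the gripper's target within -1 to 1 (fully open at 1, half-way at 0, shut at -1). In form: [{"travel": [x, y, z], "angular": [ax, ay, az], "grip": grip}, ...]. A call has 1 to 8 rows; each row is the pose to reach, as a shift and turn from the pose commanded when the call began; what a row does not reach only later rows make up. Full scale, the value 1, is 300 mm for a shift and 0.5 rad for a turn. A row lasts 1/12 s, in which the tool goes at most 41.7 mm and 7.16 degrees, less where a joint would pass 70% of its speed; a pose out of reach is approached as far as the arm can. A call with a number of a shift or a turn outside -1 to 1 is refused whole. A call with a gripper value outside its range is refused whole. The fingers move at their own pace and stop on an object; "grip_force" is the grip in N (left out, the last holds). Time passes only in rows, so rows that repeat a pose let the fingers close. It gives the time, the measured TCP pose, the force, the opening and the grip force at its end, in the units of the state.
- monitor.get_obs(): the state, without advancing time (a new reading comes with each control period).
- cams.camera(name): name is "scene" or "side" or "wrist"; returns a dict with "frame" (384x512x3 uint8, red, green, blue), "mtx" (3x3 intrinsics, pixels), "dist" ([k1, k2, p1, p2, k3] as OpenCV has them; the pictures are not rectified), "view" (4x4, takes a point from world to camera coordinates); the wrist camera has in their place "T_tool_cam" (4x4, takes a point from camera to tool coordinates, whose origin is the TCP and whose axes are the flange's). Camera axes: x right, y up, looking along -z (the intrinsics and any distortion apply to the point x, -y, -z); pixel columns grow to the right and rows downward; lengths in m; the calibration is good to about 2 mm. A picture is of the moment at which its call begins: read the wrist's pose just before it. There is no depth.
- ticket.job_done(): hands the job in; it is judged then, once.
The state is a dict: "time": time; "q": joint angles; "qd": joint speeds; "joint_efforts": joint torques, N m; "ee_pos": TCP position; "tcp_rot": TCP orientation; "wrist_force": force on the tool from outside, world axes, zero at the start; "torque": the same for the moment, N m; "opening": finger opening in m; "grasp_force": force on a finger pad.
Only numpy, scipy, OpenCV 4.12 (cv2) and the standard library are available. Lean on these libraries where they do the work, as an engineer would, in place of code of your own. Each camera call takes 0.05 s, during which the arm holds its last target. There are 200 camera calls.

## Working session

There is one attempt and no reset: what is moved stays moved. The work goes in short steps, Python scripts to look and compute and a tool call to move; the robot and the scene stay as the last step left them, time stands still between calls to the robot, and variables do not carry over. Pictures are saved under pics/ and viewed, at most 14 in all, crops included, and the job is handed in when it is done.

Besides the shell and the picture viewer there is one more tool, called by a JSON object that holds its "api" and its "payload", one argument or row to a line. carry_out: Moves the arm, as the interface text tells. Its arguments: {"type":"object","properties":{"plan":{"type":"array","items":{"type":"object","properties":{"travel":{"type":"array","items":{"type":"number"}},"angular":{"type":"array","items":{"type":"number"}},"grip":{"type":"number"}}}},"grip_force":{"type":"number"}},"required":["plan"]}

```bash
ls; mkdir -p pics; python3 - <<'E'
from workcell import monitor,cams
import cv2,pickle
o=monitor.get_obs();print(o)
d={}
for n in("scene","side"):
    c=cams.camera(n);d[n]=c
    cv2.imwrite(f"pics/{n}0.png",c["frame"][:,:,::-1]);print(n,c["mtx"],c["dist"],c["view"])
d["obs"]=o
c=cams.camera("wrist");print(c["T_tool_cam"],c["mtx"],c["dist"])
pickle.dump(d,open("d0.pkl","wb"))
E
```

```text
pics
{'time': 0.0, 'q': array([ 6.78378100e+01,  5.01168468e+00,  1.00361852e+01,  9.51014468e+01,
       -1.44606854e-04,  8.99995224e+01]), 'qd': array([-0.03260292, -0.03326663, -0.07215469,  0.03152404,  0.03364722,
        0.02960475]), 'joint_efforts': array([ 6.87361080e-04, -5.20387387e+01,  4.64802039e+01,  1.64934515e-02,
        4.48575236e-05,  1.28112586e-05]), 'ee_pos': array([0.20738352, 0.50913597, 0.21899299]), 'tcp_rot': array([-1.79923054e+02,  1.43965325e-04,  1.57838288e+02]), 'wrist_force': array([-0.23215366, -0.37807781, -0.12655742]), 'torque': array([ 0.00812126, -0.01073679,  0.01798589]), 'grasp_force': 0.0, 'opening': 0.08548459085065498}
scene [[437.00587271   0.         257.55880877]
 [  0.         437.00587271 191.64013373]
 [  0.           0.           1.        ]] [-0.06018264  0.          0.          0.          0.        ] [[ 0.11321757  0.99356315  0.00374689 -0.07011139]
 [-0.68039319  0.07478227  0.72902176  0.32454214]
 [ 0.72404896 -0.08508743  0.68448027 -1.70017026]
 [ 0.          0.          0.          1.        ]]
side [[489.44178549   0.         251.90298178]
 [  0.         489.44178549 188.79433585]
 [  0.           0.           1.        ]] [-0.00572839  0.          0.          0.          0.        ] [[ 0.75687233 -0.65355614 -0.0029422  -0.38370654]
 [ 0.49113625  0.56579497  0.66231505 -0.30019807]
 [-0.43119539 -0.50273296  0.74921967 -1.56558222]
 [ 0.          0.          0.          1.        ]]
[[-4.71875106e-05  9.53957999e-01  2.99940217e-01  7.64331023e-02]
 [ 9.99999965e-01  1.23654247e-04 -2.35958519e-04 -9.15042144e-05]
 [-2.62183398e-04  2.99940195e-01 -9.53957971e-01 -1.53452940e-01]
 [ 0.00000000e+00  0.00000000e+00  0.00000000e+00  1.00000000e+00]] [[323.83377973   0.         253.68218655]
 [  0.         323.83377973 187.761876  ]
 [  0.           0.           1.        ]] [-0.02456547  0.          0.          0.          0.        ]
```

View pics/scene0.png

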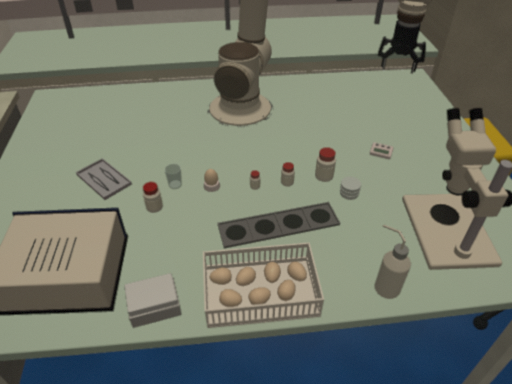

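View pics/side0.png

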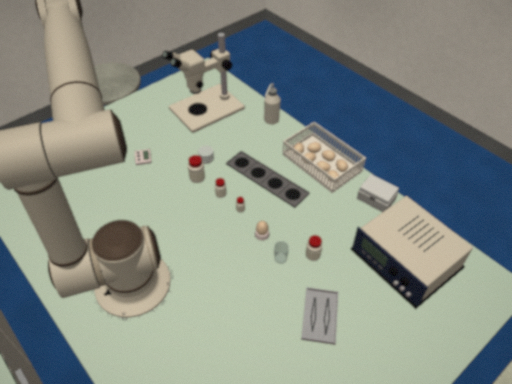

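The scene view shows red caps at (151,188), (255,174), (288,168) and (327,155). The tray pads are at about (236,232), (265,227), (293,221) and (320,215). The microscope is on the right of the picture (+y). The egg is at (211,178), the beaker at (174,177) and the dishes at (350,187). The side view shows the same layout.

```bash
cat > h.py <<'E'
import numpy as np,cv2
from scipy.spatial.transform import Rotation as R
def pose(c,obs=None):
    "camera origin and rotation (cam->world)"
    if "view" in c: V=np.linalg.inv(c["view"])
    else:
        T=np.eye(4);T[:3,:3]=R.from_euler("xyz",obs["tcp_rot"],degrees=True).as_matrix();T[:3,3]=obs["ee_pos"]
        V=T@c["T_tool_cam"]
    return V
def ray(c,uv,z,obs=None):
    V=pose(c,obs)
    p=cv2.undistortPoints(np.array(uv,float).reshape(-1,1,2),c["mtx"],c["dist"])[:,0]
    d=np.c_[p[:,0],-p[:,1],-np.ones(len(p))]@V[:3,:3].T
    o=V[:3,3];return o+d*((z-o[2])/d[:,2])[:,None]
def proj(c,P,obs=None):
    W=np.linalg.inv(pose(c,obs));P=np.atleast_2d(P)@W[:3,:3].T+W[:3,3]
    return cv2.projectPoints(P*[1,-1,-1],np.zeros(3),np.zeros(3),c["mtx"],c["dist"])[0][:,0]
def blobs(m,lo,hi):
    n,l,s,c=cv2.connectedComponentsWithStats(m.astype(np.uint8))
    return [(s[i],c[i],l==i) for i in range(1,n) if lo<=s[i,4]<=hi]
def red(f):
    f=f.astype(int);return (f[...,0]>70)&(f[...,0]>2*f[...,1])&(f[...,0]>2*f[...,2])
def dark(f): return f.max(2)<60
E
python3 - <<'E'
from h import *
import pickle
d=pickle.load(open("d0.pkl","rb"))
for n in("scene","side"):
    c=d[n];print(n)
    for s,ct,_ in blobs(red(c["frame"]),15,2000):
        print("red",s,ct.round(1),[ray(c,ct,z)[0][:2].round(3) for z in(.05,.063,.076,.09)])
    for s,ct,_ in blobs(dark(c["frame"]),60,600):
        print("dark",s,ct.round(1),ray(c,ct,.004)[0][:2].round(4))
    o={"scene":dict(egg=(211,188),beaker=(175,186),dish=(350,195)),"side":dict(egg=(262,237),beaker=(281,260),dish=(207,162))}[n]
    for k,v in o.items(): print(k,ray(c,v,0.0)[0][:2].round(3),ray(c,v,0.02)[0][:2].round(3))
E
```

```text
scene
red [320 149  15   9 102] [327.1 152.7] [array([0.372, 0.255]), array([0.389, 0.25 ]), array([0.405, 0.245]), array([0.422, 0.239])]
red [284 163   9   6  47] [288.  165.7] [array([0.424, 0.118]), array([0.44 , 0.115]), array([0.455, 0.111]), array([0.471, 0.108])]
red [252 171   7   5  27] [254.6 173.3] [array([0.449, 0.01 ]), array([0.464, 0.009]), array([0.479, 0.007]), array([0.495, 0.005])]
red [144 183  13  10 104] [149.8 187.1] [array([ 0.477, -0.306]), array([ 0.492, -0.303]), array([ 0.506, -0.3  ]), array([ 0.522, -0.297])]
dark [ 58   0  15  38 165] [65.5 17.8] [-1.0325 -0.8837]
dark [ 74   0  18  12 191] [82.8  5.5] [-1.2118 -0.8218]
dark [116   0  17  10 150] [124.1   4.2] [-1.1943 -0.5795]
dark [225   0   4  29  84] [227.   12.1] [-0.9927  0.0115]
dark [375   0   9  23  95] [378.6  10.5] [-0.9408  0.8721]
dark [  0 105  21  51 395] [  8.5 128.2] [ 0.0375 -0.8698]
dark [447 108  13  13 133] [453.3 113.6] [0.1254 0.8232]
dark [469 108  14  13 151] [475.6 113.4] [0.1316 0.9143]
dark [443 170   9  11  80] [447.  175.1] [0.472  0.6394]
dark [447 187  33  21 299] [469. 
[... 1122 characters left out ...]
[ 0.506, -0.309])]
dark [161  52  12   9  64] [168.   56.4] [0.8049 0.9751]
dark [222  60  10  10  81] [226.4  64.5] [0.9785 0.7334]
dark [190 104  16  10 130] [197.4 108.7] [0.6743 0.5574]
dark [115 117  11  41 146] [120.7 137.8] [0.3248 0.6149]
dark [235 158  14   9  99] [241.4 162.1] [0.6098 0.1817]
dark [251 168  14  10 109] [257.9 172.3] [0.622  0.0981]
dark [268 178  14  11 116] [274.7 182.7] [0.6342 0.0162]
dark [ 26 180  31  15  69] [ 43.3 188.1] [-0.0377  0.5633]
dark [286 189  14  11 123] [292.5 193.8] [ 0.6465 -0.068 ]
dark [152 233   8  30  61] [156.  249.3] [0.1282 0.0549]
egg [ 0.433 -0.138] [ 0.423 -0.149]
beaker [ 0.419 -0.25 ] [ 0.409 -0.259]
dish [0.51  0.274] [0.499 0.257]
```

{"api": "carry_out", "payload": {
  "plan": [
    {"travel":[0.5,-0.667,0.1],"angular":[0,0,-1],"grip":1},
    {"travel":[0.5,-0.667,0.1],"angular":[0,0,-1],"grip":1},
    {"travel":[0.5,-0.667,0.1],"angular":[0,0,-1],"grip":1},
    {"travel":[0.5,-0.667,0.1],"angular":[0,0,-1],"grip":1},
    {"travel":[0.5,-0.667,0.1],"angular":[0,0,-1],"grip":1},
    {"travel":[0.5,-0.667,0.1],"angular":[0,0,-1],"grip":1},
    {"travel":[0.5,-0.667,0.1],"angular":[0,0,-1],"grip":1},
    {"travel":[0.5,-0.667,0.1],"angular":[0,0,-1],"grip":1}
  ]
}}

```text
time: 0.82
ee_pos: [0.3587, 0.3077, 0.2499]
tcp_rot: [180.0, -0.0, 128.9]
wrist_force: [-0.7, 0.2, -0.7]
opening: 0.0857
grasp_force: 0.0
```

{"api": "carry_out", "payload": {
  "plan": [
    {"travel":[0.477,-0.697,0],"angular":[0,0,-1],"grip":1},
    {"travel":[0.477,-0.697,0],"angular":[0,0,-1],"grip":1},
    {"travel":[0.477,-0.697,0],"angular":[0,0,-1],"grip":1},
    {"travel":[0.477,-0.697,0],"angular":[0,0,-1],"grip":1},
    {"travel":[0.477,-0.697,0],"angular":[0,0,-1],"grip":1},
    {"travel":[0.477,-0.697,0],"angular":[0,0,-1],"grip":1},
    {"travel":[0.477,-0.697,0],"angular":[0,0,-1],"grip":1},
    {"travel":[0.477,-0.697,0],"angular":[0,0,-1],"grip":1}
  ]
}}

```text
time: 1.48
ee_pos: [0.5012, 0.0996, 0.2487]
tcp_rot: [-179.9, -0.0, 100.4]
wrist_force: [-0.6, 1.4, -1.8]
opening: 0.0853
grasp_force: 0.0
```

{"api": "carry_out", "payload": {
  "plan": [
    {"travel":[0,0,0],"angular":[0,0,-0.073],"grip":1},
    {"travel":[0,0,0],"angular":[0,0,-0.073],"grip":1},
    {"travel":[0,0,0],"angular":[0,0,-0.073],"grip":1},
    {"travel":[0,0,0],"angular":[0,0,-0.073],"grip":1}
  ]
}}

```text
time: 1.82
ee_pos: [0.5001, 0.1016, 0.2497]
tcp_rot: [180.0, -0.0, 98.6]
wrist_force: [0.1, -0.8, -0.1]
opening: 0.0851
grasp_force: 0.0
```

```bash
cat > w.py <<'E'
import sys,time
from h import *
from workcell import monitor,cams
o=monitor.get_obs();c=cams.camera("wrist")
cv2.imwrite(f"pics/{sys.argv[1]}.png",c["frame"][:,:,::-1])
print("t",round(o["time"],2),o["ee_pos"].round(4),o["tcp_rot"].round(2),"open",round(o["opening"],4))
for s,ct,m in blobs(red(c["frame"]),60,20000):
    print("red",s,ct.round(1),[ray(c,ct,z,o)[0][:2].round(4) for z in(.056,.07,.084,.098)])
for s,ct,m in blobs(dark(c["frame"]),300,20000):
    print("dark",s,ct.round(1),ray(c,ct,.004,o)[0][:2].round(4))
E
python3 w.py w1
```

```text
t 1.82 [0.5001 0.1016 0.2497] [ 1.800e+02 -1.000e-02  9.862e+01] open 0.0851
red [ 167    0   59   37 1716] [196.2  15.1] [array([0.4238, 0.2344]), array([0.4264, 0.2321]), array([0.429 , 0.2298]), array([0.4316, 0.2275])]
red [190 128  32  32 812] [205.2 143.7] [array([0.446 , 0.1108]), array([0.4477, 0.1135]), array([0.4494, 0.1162]), array([0.4512, 0.1188])]
red [194 220  21  20 341] [204.  229.4] [array([0.4553, 0.0101]), array([0.4567, 0.0168]), array([0.458 , 0.0236]), array([0.4594, 0.0303])]
dark [ 329   72   49   49 1869] [353.1  96. ] [0.6076 0.1843]
dark [ 325  143   45   45 1559] [346.9 164.9] [0.6198 0.101 ]
dark [ 320  207   43   39 1311] [341.3 225.9] [0.6321 0.0178]
```

View pics/w1.png

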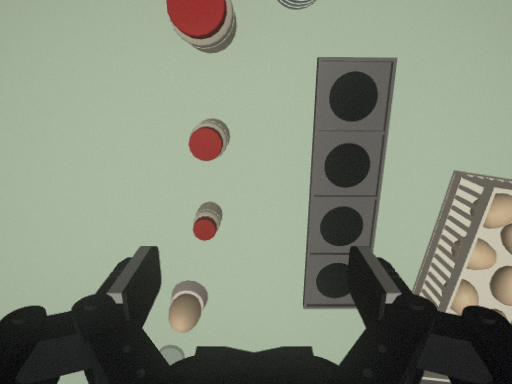

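```bash
python3 - <<'E'
from h import *
import pickle
d=pickle.load(open("d0.pkl","rb"));c=d["scene"]
print("crate near top edge",[ray(c,[(204,252),(316,246)],z)[:,:2].round(3).tolist() for z in(0,.03,.05)])
c=d["side"]
print(ray(c,[(283,157),(330,187)],0)[:,:2].round(3), [ray(c,[(283,148),(328,183)],z)[:,:2].round(3).tolist() for z in (.03,.05)])
E
```

```text
crate near top edge [[[0.7, -0.155], [0.713, 0.151]], [[0.725, -0.153], [0.737, 0.143]], [[0.741, -0.152], [0.753, 0.137]]]
[[ 0.755  0.098]
 [ 0.779 -0.133]] [[[0.767, 0.114], [0.765, -0.131]], [[0.752, 0.099], [0.75, -0.142]]]
```

The wrist view shows the B4, B2 and B1 caps at (196,15), (205,144) and (204,229). The pads are at (353,96), (347,165) and (341,226), with the fourth partly hidden. The surroundings of each bottle are clear for gripping along x. I'll take B2 first.

{"api": "carry_out", "payload": {
  "plan": [
    {"travel":[-0.176,0.044,-0.433],"angular":[0,0,0],"grip":1},
    {"travel":[-0.176,0.044,-0.433],"angular":[0,0,0],"grip":1},
    {"travel":[-0.176,0.044,-0.433],"angular":[0,0,0],"grip":1},
    {"travel":[-0.176,0.044,-0.433],"angular":[0,0,0],"grip":1},
    {"travel":[-0.176,0.044,-0.433],"angular":[0,0,0],"grip":1},
    {"travel":[-0.176,0.044,-0.433],"angular":[0,0,0],"grip":1},
    {"travel":[-0.176,0.044,-0.433],"angular":[0,0,0],"grip":1},
    {"travel":[-0.176,0.044,-0.433],"angular":[0,0,0],"grip":1}
  ]
}}

```text
time: 2.53
ee_pos: [0.4493, 0.1137, 0.1218]
tcp_rot: [179.8, -0.0, 98.5]
wrist_force: [0.5, -0.5, 0.0]
opening: 0.0855
grasp_force: 0.0
```

```bash
python3 w.py w2
```

```text
t 2.53 [0.4493 0.1137 0.1218] [ 1.7982e+02 -2.0000e-02  9.8460e+01] open 0.0855
red [ 203    0   96   41 2889] [250.5  16.4] [array([0.4304, 0.2298]), array([0.4309, 0.2272]), array([0.4314, 0.2246]), array([0.4318, 0.222 ])]
red [ 226  181   49   47 1842] [250.  204.1] [array([0.4478, 0.1087]), array([0.4471, 0.1138]), array([0.4465, 0.119 ]), array([0.4458, 0.1241])]
red [226 304  32  27 666] [241.4 316.9] [array([0.4549, 0.0108]), array([0.4538, 0.0222]), array([0.4527, 0.0335]), array([0.4516, 0.0449])]
dark [402  76 110  97 546] [492.5 133.2] [0.6443 0.1827]
dark [ 418   90   70   70 3743] [452.5 124.4] [0.6076 0.1845]
dark [389 178 104  82 583] [463.6 232. ] [0.6506 0.091 ]
dark [ 404  188   64   60 2895] [435.7 217.7] [0.6199 0.1011]
```

View pics/w2.png

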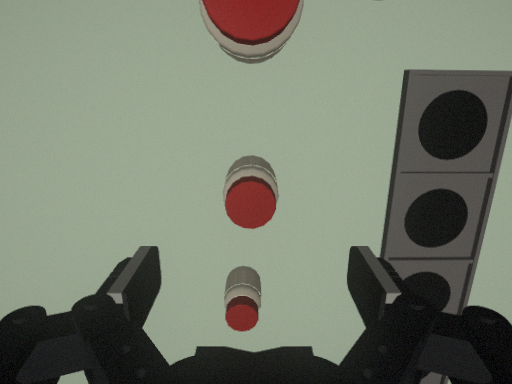

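The cap of B2 sits between the fingers at (250,204). I'll descend and grip it.

{"api": "carry_out", "payload": {
  "plan": [
    {"travel":[0,0,-0.15],"angular":[0,0,0],"grip":1},
    {"travel":[0,0,-0.2],"angular":[0,0,0],"grip":1},
    {"travel":[0,0,-0.25],"angular":[0,0,0],"grip":1},
    {"travel":[0,0,-0.3],"angular":[0,0,0],"grip":1},
    {"travel":[0,0,-0.3],"angular":[0,0,0],"grip":1},
    {"travel":[0,0,-0.3],"angular":[0,0,0],"grip":0.3},
    {"travel":[0,0,-0.3],"angular":[0,0,0],"grip":0.1},
    {"travel":[0,0,-0.3],"angular":[0,0,0],"grip":-0.1}
  ],
  "grip_force": 30
}}

```text
time: 3.25
ee_pos: [0.4488, 0.1136, 0.0313]
tcp_rot: [179.9, -0.0, 98.4]
wrist_force: [0.5, 1.9, -0.2]
opening: 0.0518
grasp_force: 0.0
```

{"api": "carry_out", "payload": {
  "plan": [
    {"travel":[0,0,0],"angular":[0,0,0],"grip":-0.3},
    {"travel":[0,0,0],"angular":[0,0,0],"grip":-0.6},
    {"travel":[0,0,0],"angular":[0,0,0],"grip":-0.6},
    {"travel":[0,0,0],"angular":[0,0,0],"grip":-0.6},
    {"travel":[0,0,0],"angular":[0,0,0],"grip":-0.6},
    {"travel":[0,0,0],"angular":[0,0,0],"grip":-0.6}
  ]
}}

```text
time: 3.75
ee_pos: [0.4486, 0.1136, 0.0314]
tcp_rot: [179.9, -0.0, 98.5]
wrist_force: [-1.1, -0.2, 6.1]
opening: 0.0394
grasp_force: 29.5
```

{"api": "carry_out", "payload": {
  "plan": [
    {"travel":[0,0,0.07],"angular":[0,0,0],"grip":-0.6},
    {"travel":[0,0,0.15],"angular":[0,0,0],"grip":-0.6},
    {"travel":[0.1,-0.01,0.23],"angular":[0,0,0],"grip":-0.6},
    {"travel":[0.2,-0.02,0.3],"angular":[0,0,0],"grip":-0.6},
    {"travel":[0.3,-0.03,0.3],"angular":[0,0,0],"grip":-0.6},
    {"travel":[0.4,-0.04,0.3],"angular":[0,0,0],"grip":-0.6},
    {"travel":[0.5,-0.042,0.3],"angular":[0,0,0],"grip":-0.6},
    {"travel":[0.571,-0.042,0.3],"angular":[0,0,0],"grip":-0.6}
  ]
}}

```text
time: 4.42
ee_pos: [0.6214, 0.1004, 0.12]
tcp_rot: [179.9, 0.0, 98.4]
wrist_force: [-1.0, -0.4, -0.5]
opening: 0.0391
grasp_force: 30.5
```

{"api": "carry_out", "payload": {
  "plan": [
    {"travel":[0,0,0],"angular":[0,0,0],"grip":-0.6},
    {"travel":[0,0,0],"angular":[0,0,0],"grip":-0.6},
    {"travel":[0,0,0],"angular":[0,0,0],"grip":-0.6}
  ]
}}

```text
time: 4.67
ee_pos: [0.6186, 0.1008, 0.1198]
tcp_rot: [-180.0, -0.0, 98.5]
wrist_force: [0.2, 0.8, -0.9]
opening: 0.0394
grasp_force: 30.6
```

```bash
python3 w.py w3
```

```text
t 4.67 [0.6186 0.1008 0.1198] [-179.97   -0.     98.45] open 0.0394
red [ 214  231   83   86 5591] [254.8 274.1] [array([0.6286, 0.0402]), array([0.6273, 0.049 ]), array([0.6259, 0.0577]), array([0.6246, 0.0665])]
red [ 15 259  34  34 777] [ 31.4 277. ] [array([0.4563, 0.011 ]), array([0.466 , 0.0216]), array([0.4758, 0.0323]), array([0.4855, 0.043 ])]
dark [ 220   38   72   76 4337] [255.3  75.6] [0.6075 0.1846]
dark [ 222  147   67   52 2369] [255.5 171.1] [0.6192 0.1078]
```

View pics/w3.png

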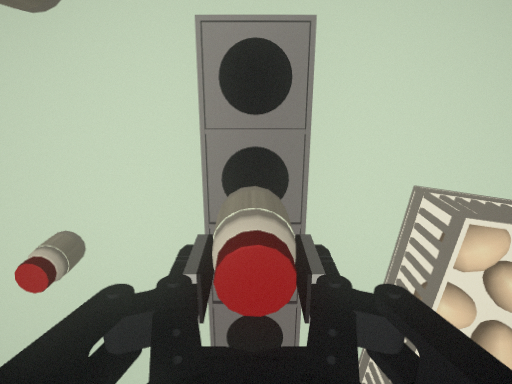

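The picture shows B2 held with its cap at (255,274) and the pads in line, so I'll lower it.

{"api": "carry_out", "payload": {
  "plan": [
    {"travel":[0.004,0,-0.07],"angular":[0,0,0],"grip":-0.6},
    {"travel":[0.004,0,-0.14],"angular":[0,0,0],"grip":-0.6},
    {"travel":[0.004,0,-0.2],"angular":[0,0,0],"grip":-0.6},
    {"travel":[0.004,0,-0.24],"angular":[0,0,0],"grip":-0.6},
    {"travel":[0.004,0,-0.265],"angular":[0,0,0],"grip":-0.6},
    {"travel":[0.004,0,-0.28],"angular":[0,0,0],"grip":-0.6},
    {"travel":[0.004,0,-0.283],"angular":[0,0,0],"grip":-0.6},
    {"travel":[0.004,0,-0.283],"angular":[0,0,0],"grip":-0.6}
  ]
}}

```text
time: 5.38
ee_pos: [0.6205, 0.1009, 0.0358]
tcp_rot: [179.9, -0.0, 98.5]
wrist_force: [-0.6, 0.3, -1.2]
opening: 0.0395
grasp_force: 30.6
```

{"api": "carry_out", "payload": {
  "plan": [
    {"travel":[0,0,0],"angular":[0,0,0],"grip":-0.6},
    {"travel":[0,0,0],"angular":[0,0,0],"grip":0.1},
    {"travel":[0,0,0],"angular":[0,0,0],"grip":0.3},
    {"travel":[0,0,0],"angular":[0,0,0],"grip":0.4},
    {"travel":[0,0,0],"angular":[0,0,0],"grip":0.4},
    {"travel":[0,0,0],"angular":[0,0,0],"grip":0.4}
  ]
}}

```text
time: 5.88
ee_pos: [0.6203, 0.1007, 0.0349]
tcp_rot: [180.0, 0.0, 98.4]
wrist_force: [-0.1, -0.8, 0.2]
opening: 0.0594
grasp_force: 0.0
```

{"api": "carry_out", "payload": {
  "plan": [
    {"travel":[0,0,0.1],"angular":[0,0,0],"grip":0.4},
    {"travel":[0,0,0.22],"angular":[0,0,0],"grip":0.4},
    {"travel":[0,0,0.32],"angular":[0,0,0],"grip":0.5},
    {"travel":[-0.55,-0.307,0.32],"angular":[0,0,0],"grip":0.8},
    {"travel":[-0.55,-0.307,0.32],"angular":[0,0,0],"grip":0.8},
    {"travel":[-0.55,-0.307,0.32],"angular":[0,0,0],"grip":0.8},
    {"travel":[-0.55,-0.307,0.32],"angular":[0,0,0],"grip":0.8},
    {"travel":[-0.55,-0.307,0.32],"angular":[0,0,0],"grip":0.8}
  ]
}}

```text
time: 6.55
ee_pos: [0.4521, 0.0074, 0.131]
tcp_rot: [-180.0, 0.0, 98.4]
wrist_force: [0.2, 0.0, 0.1]
opening: 0.0767
grasp_force: 0.0
```

{"api": "carry_out", "payload": {
  "plan": [
    {"travel":[0,0,0],"angular":[0,0,0],"grip":0.8},
    {"travel":[0,0,0],"angular":[0,0,0],"grip":0.8},
    {"travel":[0,0,0],"angular":[0,0,0],"grip":0.8}
  ]
}}

```text
time: 6.8
ee_pos: [0.4559, 0.0088, 0.1312]
tcp_rot: [179.9, 0.0, 98.4]
wrist_force: [0.1, -0.2, 0.0]
opening: 0.0767
grasp_force: 0.0
```

```bash
python3 w.py w4
```

```text
t 6.8 [0.4559 0.0088 0.1312] [179.93   0.    98.44] open 0.0767
red [499  84  13  47 441] [506.  108.3] [array([0.6214, 0.0968]), array([0.6106, 0.0961]), array([0.5998, 0.0953]), array([0.589 , 0.0945])]
red [235 176  35  34 923] [252.2 192.1] [array([0.4549, 0.0099]), array([0.4543, 0.0145]), array([0.4537, 0.0191]), array([0.4531, 0.0236])]
dark [ 444    0   68   29 1488] [476.2  11.6] [0.6104 0.1672]
dark [ 427   63   60   71 1211] [448.1  95.8] [0.6083 0.1017]
dark [485  79  27  51 521] [495.3 105.3] [0.6514 0.1005]
dark [397 152 104  84 552] [473.7 204.8] [0.6641 0.0108]
dark [ 413  163   63   60 2905] [443.8 192.9] [0.6321 0.018 ]
```

View pics/w4.png

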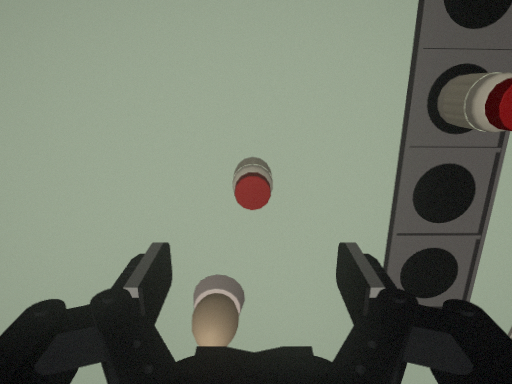

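The cap of B1 is centred at (252,192) and B2 stands on its pad. I'll grip B1.

{"api": "carry_out", "payload": {
  "plan": [
    {"travel":[0,0,-0.12],"angular":[0,0,0],"grip":0.8},
    {"travel":[0,0,-0.22],"angular":[0,0,0],"grip":0.8},
    {"travel":[0,0,-0.3],"angular":[0,0,0],"grip":0.8},
    {"travel":[0,0,-0.36],"angular":[0,0,0],"grip":0.8},
    {"travel":[0,0,-0.36],"angular":[0,0,0],"grip":0.5},
    {"travel":[0,0,-0.36],"angular":[0,0,0],"grip":0.2},
    {"travel":[0,0,-0.36],"angular":[0,0,0],"grip":0},
    {"travel":[0,0,-0.36],"angular":[0,0,0],"grip":-0.1}
  ]
}}

```text
time: 7.52
ee_pos: [0.4565, 0.0089, 0.0244]
tcp_rot: [179.9, 0.0, 98.5]
wrist_force: [-0.0, -0.4, 0.3]
opening: 0.0385
grasp_force: 0.0
```

{"api": "carry_out", "payload": {
  "plan": [
    {"travel":[0,0,0],"angular":[0,0,0],"grip":-0.3},
    {"travel":[0,0,0],"angular":[0,0,0],"grip":-0.6},
    {"travel":[0,0,0],"angular":[0,0,0],"grip":-0.8},
    {"travel":[0,0,0],"angular":[0,0,0],"grip":-0.8},
    {"travel":[0,0,0],"angular":[0,0,0],"grip":-0.8},
    {"travel":[0,0,0],"angular":[0,0,0],"grip":-0.8}
  ]
}}

```text
time: 8.02
ee_pos: [0.4563, 0.0087, 0.0244]
tcp_rot: [179.8, 0.0, 98.5]
wrist_force: [-0.3, 1.1, 5.7]
opening: 0.0278
grasp_force: 27.9
```

{"api": "carry_out", "payload": {
  "plan": [
    {"travel":[0,0,0.07],"angular":[0,0,0],"grip":-0.8},
    {"travel":[0,0,0.15],"angular":[0,0,0],"grip":-0.8},
    {"travel":[0,0,0.24],"angular":[0,0,0],"grip":-0.8},
    {"travel":[0.08,0.1,0.333],"angular":[0,0,0],"grip":-0.8},
    {"travel":[0.16,0.2,0.333],"angular":[0,0,0],"grip":-0.8},
    {"travel":[0.24,0.3,0.333],"angular":[0,0,0],"grip":-0.8},
    {"travel":[0.33,0.4,0.333],"angular":[0,0,0],"grip":-0.8},
    {"travel":[0.41,0.5,0.333],"angular":[0,0,0],"grip":-0.8}
  ]
}}

```text
time: 8.68
ee_pos: [0.5798, 0.1604, 0.1235]
tcp_rot: [179.9, -0.0, 98.4]
wrist_force: [0.2, -0.8, -0.4]
opening: 0.0278
grasp_force: 27.2
```

{"api": "carry_out", "payload": {
  "plan": [
    {"travel":[0.094,0.086,0],"angular":[0,0,0],"grip":-0.8},
    {"travel":[0.094,0.086,0],"angular":[0,0,0],"grip":-0.8},
    {"travel":[0.094,0.086,0],"angular":[0,0,0],"grip":-0.8},
    {"travel":[0.094,0.086,0],"angular":[0,0,0],"grip":-0.8},
    {"travel":[0.094,0.086,0],"angular":[0,0,0],"grip":-0.8}
  ]
}}

```text
time: 9.1
ee_pos: [0.606, 0.1837, 0.1236]
tcp_rot: [180.0, 0.0, 98.4]
wrist_force: [0.2, 0.3, 0.3]
opening: 0.0276
grasp_force: 27.2
```

```bash
python3 w.py w5
```

```text
t 9.1 [0.606  0.1837 0.1236] [179.96   0.    98.41] open 0.0276
red [ 223  233   62   97 4406] [253.7 279. ] [array([0.6163, 0.1162]), array([0.6149, 0.1253]), array([0.6136, 0.1343]), array([0.6122, 0.1434])]
dark [  0  64  16  52 402] [ 5.8 91.1] [0.3943 0.227 ]
dark [ 223  146   65   57 2854] [255.2 174. ] [0.6071 0.1872]
```

View pics/w5.png

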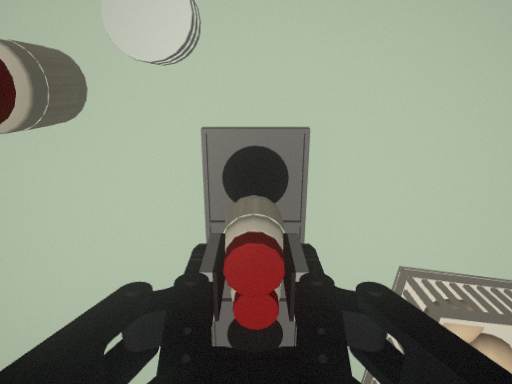

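```bash
python3 - <<'E'
from h import *
from workcell import monitor,cams
o=monitor.get_obs();c=cams.camera("wrist")
f=c["frame"];m=red(f)
ys=[(r,int(m[r].sum())) for r in range(233,331,4)];print(ys)
print([ray(c,(254,v),z,o)[0].round(4) for v,z in((262,.155),(264,.155),(264,.15))])
E
```

```text
[(233, 14), (237, 29), (241, 39), (245, 44), (249, 50), (253, 54), (257, 57), (261, 60), (265, 61), (269, 62), (273, 62), (277, 58), (281, 54), (285, 50), (289, 41), (293, 34), (297, 40), (301, 43), (305, 45), (309, 46), (313, 45), (317, 42), (321, 37), (325, 29), (329, 3)]
[array([0.6057, 0.1883, 0.155 ]), array([0.6058, 0.1874, 0.155 ]), array([0.6062, 0.1845, 0.15  ])]
```

{"api": "carry_out", "payload": {
  "plan": [
    {"travel":[0.004,0.001,-0.08],"angular":[0,0,0],"grip":-0.8},
    {"travel":[0.004,0.001,-0.16],"angular":[0,0,0],"grip":-0.8},
    {"travel":[0.004,0.001,-0.23],"angular":[0,0,0],"grip":-0.8},
    {"travel":[0.004,0.001,-0.275],"angular":[0,0,0],"grip":-0.8},
    {"travel":[0.004,0.001,-0.3],"angular":[0,0,0],"grip":-0.8},
    {"travel":[0.004,0.001,-0.312],"angular":[0,0,0],"grip":-0.8},
    {"travel":[0.004,0.001,-0.316],"angular":[0,0,0],"grip":-0.8},
    {"travel":[0.004,0.001,-0.316],"angular":[0,0,0],"grip":-0.8}
  ]
}}

```text
time: 9.87
ee_pos: [0.6081, 0.1847, 0.0291]
tcp_rot: [179.9, -0.0, 98.4]
wrist_force: [0.9, -0.4, -0.2]
opening: 0.0276
grasp_force: 27.2
```

{"api": "carry_out", "payload": {
  "plan": [
    {"travel":[0,0,0],"angular":[0,0,0],"grip":-0.8},
    {"travel":[0,0,0],"angular":[0,0,0],"grip":-0.2},
    {"travel":[0,0,0],"angular":[0,0,0],"grip":0},
    {"travel":[0,0,0],"angular":[0,0,0],"grip":0.2},
    {"travel":[0,0,0],"angular":[0,0,0],"grip":0.3},
    {"travel":[0,0,0],"angular":[0,0,0],"grip":0.3}
  ]
}}

```text
time: 10.37
ee_pos: [0.6077, 0.1848, 0.0281]
tcp_rot: [180.0, 0.0, 98.5]
wrist_force: [0.6, 0.1, 0.3]
opening: 0.0558
grasp_force: 0.0
```

{"api": "carry_out", "payload": {
  "plan": [
    {"travel":[0,0,0.1],"angular":[0,0,0],"grip":0.3},
    {"travel":[0,0,0.22],"angular":[0,0,0],"grip":0.3},
    {"travel":[0,0,0.34],"angular":[0,0,0],"grip":0.5},
    {"travel":[-0.1,-0.64,0.4],"angular":[0,0,0],"grip":1},
    {"travel":[-0.1,-0.64,0.4],"angular":[0,0,0],"grip":1},
    {"travel":[-0.1,-0.64,0.4],"angular":[0,0,0],"grip":1},
    {"travel":[-0.1,-0.64,0.4],"angular":[0,0,0],"grip":1},
    {"travel":[-0.1,-0.64,0.4],"angular":[0,0,0],"grip":1}
  ]
}}

```text
time: 11.03
ee_pos: [0.577, -0.0101, 0.1487]
tcp_rot: [180.0, 0.0, 98.4]
wrist_force: [-0.3, -0.4, -0.0]
opening: 0.0854
grasp_force: 0.0
```

{"api": "carry_out", "payload": {
  "plan": [
    {"travel":[-0.23,-0.98,0],"angular":[0,0,0],"grip":1},
    {"travel":[-0.23,-0.98,0],"angular":[0,0,0],"grip":1},
    {"travel":[-0.23,-0.98,0],"angular":[0,0,0],"grip":1},
    {"travel":[-0.23,-0.98,0],"angular":[0,0,0],"grip":1},
    {"travel":[-0.23,-0.98,0],"angular":[0,0,0],"grip":1},
    {"travel":[-0.23,-0.98,0],"angular":[0,0,0],"grip":1},
    {"travel":[-0.23,-0.98,0],"angular":[0,0,0],"grip":1},
    {"travel":[-0.23,-0.98,0],"angular":[0,0,0],"grip":1}
  ]
}}

```text
time: 11.7
ee_pos: [0.5069, -0.3061, 0.1478]
tcp_rot: [-180.0, 0.1, 98.2]
wrist_force: [0.1, 0.2, -1.0]
opening: 0.0853
grasp_force: 0.0
```

{"api": "carry_out", "payload": {
  "plan": [
    {"travel":[0,0,0],"angular":[0,0,0],"grip":1},
    {"travel":[0,0,0],"angular":[0,0,0],"grip":1},
    {"travel":[0,0,0],"angular":[0,0,0],"grip":1}
  ]
}}

```text
time: 11.95
ee_pos: [0.5089, -0.3004, 0.148]
tcp_rot: [180.0, -0.0, 98.5]
wrist_force: [-0.0, 0.3, -0.7]
opening: 0.0855
grasp_force: 0.0
```

```bash
python3 w.py w6
```

```text
t 11.95 [ 0.5089 -0.3004  0.148 ] [ 1.800e+02 -2.000e-02  9.848e+01] open 0.0855
red [ 230  170   58   55 2505] [258.2 197.1] [array([ 0.5139, -0.3081]), array([ 0.513 , -0.3034]), array([ 0.5121, -0.2986]), array([ 0.5112, -0.2938])]
```

View pics/w6.png

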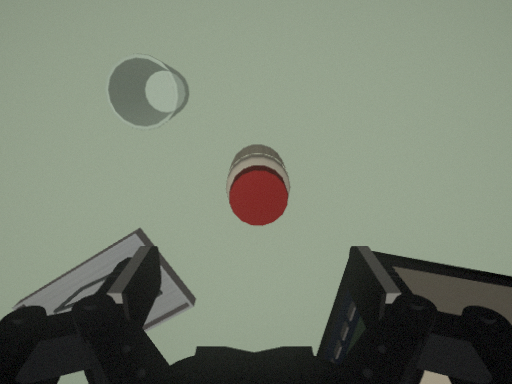

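The cap of B3 is at (258,197), between the fingers. The beaker is at (148,90), and the generator corner is at about (352,250), so I'll check its clearance.

```bash
python3 - <<'E'
from h import *
from workcell import monitor,cams
import pickle
o=monitor.get_obs();c=cams.camera("wrist");d=pickle.load(open("d0.pkl","rb"))
for z in(0,.05,.1,.13): print(z,ray(c,[(352,250),(318,355),(148,90)],z,o)[:,:2].round(3).tolist(), ray(d["side"],[(353,250),(356,228),(418,299)],z)[:,:2].round(3).tolist())
E
```

```text
0 [[0.623, -0.37], [0.617, -0.511], [0.405, -0.241]] [[0.629, -0.379], [0.707, -0.325], [0.643, -0.635]]
0.05 [[0.603, -0.346], [0.598, -0.463], [0.42, -0.239]] [[0.597, -0.397], [0.672, -0.344], [0.611, -0.643]]
0.1 [[0.582, -0.322], [0.578, -0.416], [0.436, -0.236]] [[0.566, -0.415], [0.638, -0.364], [0.579, -0.652]]
0.13 [[0.569, -0.307], [0.566, -0.387], [0.445, -0.234]] [[0.547, -0.426], [0.617, -0.376], [0.559, -0.657]]
```

{"api": "carry_out", "payload": {
  "plan": [
    {"travel":[0.011,0.002,-0.1],"angular":[0,0,0],"grip":1},
    {"travel":[0.011,0.002,-0.2],"angular":[0,0,0],"grip":1},
    {"travel":[0.011,0.002,-0.28],"angular":[0,0,0],"grip":1},
    {"travel":[0.011,0.002,-0.34],"angular":[0,0,0],"grip":1},
    {"travel":[0.011,0.002,-0.37],"angular":[0,0,0],"grip":1},
    {"travel":[0.011,0.002,-0.37],"angular":[0,0,0],"grip":1},
    {"travel":[0.011,0.002,-0.37],"angular":[0,0,0],"grip":0.6},
    {"travel":[0.011,0.002,-0.37],"angular":[0,0,0],"grip":0.4}
  ],
  "grip_force": 35
}}

```text
time: 12.72
ee_pos: [0.5129, -0.3007, 0.0387]
tcp_rot: [179.9, 0.1, 98.5]
wrist_force: [0.3, -0.5, -0.5]
opening: 0.0641
grasp_force: 0.0
```

{"api": "carry_out", "payload": {
  "plan": [
    {"travel":[0,0,0],"angular":[0,0,0],"grip":0.2},
    {"travel":[0,0,0],"angular":[0,0,0],"grip":0},
    {"travel":[0,0,0],"angular":[0,0,0],"grip":-0.3},
    {"travel":[0,0,0],"angular":[0,0,0],"grip":-0.3},
    {"travel":[0,0,0],"angular":[0,0,0],"grip":-0.3},
    {"travel":[0,0,0],"angular":[0,0,0],"grip":-0.3}
  ]
}}

```text
time: 13.22
ee_pos: [0.5128, -0.3011, 0.0389]
tcp_rot: [179.9, 0.1, 98.4]
wrist_force: [-1.4, 0.7, 5.6]
opening: 0.0485
grasp_force: 35.7
```

{"api": "carry_out", "payload": {
  "plan": [
    {"travel":[0,0,0.07],"angular":[0,0,0],"grip":-0.3},
    {"travel":[0,0,0.15],"angular":[0,0,0],"grip":-0.3},
    {"travel":[0,0,0.24],"angular":[0,0,0],"grip":-0.3},
    {"travel":[0.04,0.1,0.32],"angular":[0,0,0],"grip":-0.3},
    {"travel":[0.08,0.2,0.32],"angular":[0,0,0],"grip":-0.3},
    {"travel":[0.12,0.3,0.32],"angular":[0,0,0],"grip":-0.3},
    {"travel":[0.16,0.4,0.32],"angular":[0,0,0],"grip":-0.3},
    {"travel":[0.2,0.5,0.32],"angular":[0,0,0],"grip":-0.3}
  ]
}}

```text
time: 13.88
ee_pos: [0.5726, -0.1494, 0.134]
tcp_rot: [179.9, 0.0, 98.4]
wrist_force: [0.1, -0.2, -0.7]
opening: 0.0487
grasp_force: 37.0
```

{"api": "carry_out", "payload": {
  "plan": [
    {"travel":[0.04,0.11,0],"angular":[0,0,0],"grip":-0.3},
    {"travel":[0.08,0.22,0],"angular":[0,0,0],"grip":-0.3},
    {"travel":[0.12,0.33,0],"angular":[0,0,0],"grip":-0.3},
    {"travel":[0.16,0.44,0],"angular":[0,0,0],"grip":-0.3},
    {"travel":[0.198,0.53,0],"angular":[0,0,0],"grip":-0.3},
    {"travel":[0.198,0.56,0],"angular":[0,0,0],"grip":-0.3},
    {"travel":[0.198,0.56,0],"angular":[0,0,0],"grip":-0.3},
    {"travel":[0.198,0.56,0],"angular":[0,0,0],"grip":-0.3}
  ]
}}

```text
time: 14.55
ee_pos: [0.6313, 0.0174, 0.1333]
tcp_rot: [180.0, 0.0, 98.5]
wrist_force: [0.4, -0.1, -1.2]
opening: 0.0489
grasp_force: 37.0
```

```bash
python3 w.py w7
```

```text
t 14.55 [0.6313 0.0174 0.1333] [1.800e+02 2.000e-02 9.851e+01] open 0.0489
red [ 228   46   55   58 2445] [255.3  74.3] [array([0.6201, 0.1009]), array([0.6201, 0.1004]), array([0.6201, 0.0999]), array([0.6201, 0.0995])]
red [ 201  223  107  107 8868] [254.1 277.4] [array([ 0.6426, -0.0548]), array([ 0.6412, -0.0458]), array([ 0.6399, -0.0368]), array([ 0.6385, -0.0278])]
dark [221  40  69  73 872] [253.3  77. ] [0.6188 0.1003]
dark [ 223  144   63   41 1623] [254.6 162.7] [0.6307 0.0286]
```

View pics/w7.png

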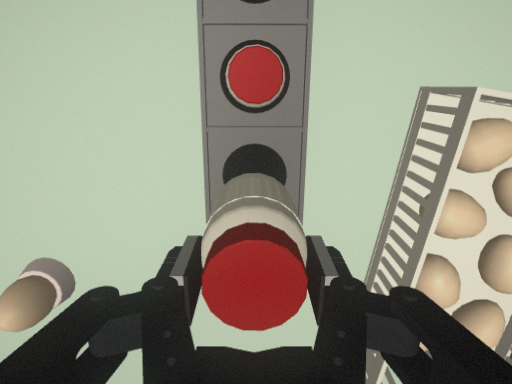

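B2 is centred on its pad at (255,74). B3 is held above its compartment at (254,275), so I'll lower it.

{"api": "carry_out", "payload": {
  "plan": [
    {"travel":[0.002,0,-0.07],"angular":[0,0,0],"grip":-0.3},
    {"travel":[0.002,0,-0.14],"angular":[0,0,0],"grip":-0.3},
    {"travel":[0.002,0,-0.21],"angular":[0,0,0],"grip":-0.3},
    {"travel":[0.002,0,-0.255],"angular":[0,0,0],"grip":-0.3},
    {"travel":[0.002,0,-0.28],"angular":[0,0,0],"grip":-0.3},
    {"travel":[0.002,0,-0.294],"angular":[0,0,0],"grip":-0.3},
    {"travel":[0.002,0,-0.299],"angular":[0,0,0],"grip":-0.3},
    {"travel":[0.002,0,-0.299],"angular":[0,0,0],"grip":-0.3}
  ]
}}

```text
time: 15.27
ee_pos: [0.6323, 0.0168, 0.044]
tcp_rot: [179.9, 0.0, 98.4]
wrist_force: [-0.2, 0.3, -1.3]
opening: 0.0484
grasp_force: 37.0
```

{"api": "carry_out", "payload": {
  "plan": [
    {"travel":[0,0,0],"angular":[0,0,0],"grip":-0.3},
    {"travel":[0,0,0],"angular":[0,0,0],"grip":0.2},
    {"travel":[0,0,0],"angular":[0,0,0],"grip":0.4},
    {"travel":[0,0,0],"angular":[0,0,0],"grip":0.6},
    {"travel":[0,0,0],"angular":[0,0,0],"grip":0.6},
    {"travel":[0,0,0],"angular":[0,0,0],"grip":0.6}
  ]
}}

```text
time: 15.77
ee_pos: [0.6321, 0.0174, 0.0435]
tcp_rot: [180.0, 0.0, 98.5]
wrist_force: [0.0, -0.5, 0.7]
opening: 0.0683
grasp_force: 0.0
```

{"api": "carry_out", "payload": {
  "plan": [
    {"travel":[0,0,0.1],"angular":[0,0,0],"grip":0.6},
    {"travel":[0,0,0.22],"angular":[0,0,0],"grip":0.6},
    {"travel":[0,0,0.34],"angular":[0,0,0],"grip":0.6},
    {"travel":[0,0,0.4],"angular":[0,0,0],"grip":1},
    {"travel":[-0.2,0.2,0.4],"angular":[0,0,0],"grip":1},
    {"travel":[-0.2,0.2,0.4],"angular":[0,0,0],"grip":1},
    {"travel":[-0.2,0.2,0.4],"angular":[0,0,0],"grip":1}
  ]
}}

```text
time: 16.35
ee_pos: [0.5685, 0.0806, 0.1639]
tcp_rot: [-179.9, -0.1, 98.6]
wrist_force: [-1.7, -1.0, 0.1]
opening: 0.0853
grasp_force: 0.0
```

{"api": "carry_out", "payload": {
  "plan": [
    {"travel":[-0.473,0.497,0],"angular":[0,0,0],"grip":1},
    {"travel":[-0.473,0.497,0],"angular":[0,0,0],"grip":1},
    {"travel":[-0.473,0.497,0],"angular":[0,0,0],"grip":1},
    {"travel":[-0.473,0.497,0],"angular":[0,0,0],"grip":1},
    {"travel":[-0.473,0.497,0],"angular":[0,0,0],"grip":1},
    {"travel":[-0.473,0.497,0],"angular":[0,0,0],"grip":1},
    {"travel":[-0.473,0.497,0],"angular":[0,0,0],"grip":1},
    {"travel":[-0.473,0.497,0],"angular":[0,0,0],"grip":1}
  ]
}}

```text
time: 17.02
ee_pos: [0.4302, 0.2265, 0.1635]
tcp_rot: [180.0, 0.0, 98.5]
wrist_force: [-0.0, 0.7, -0.2]
opening: 0.0854
grasp_force: 0.0
```

```bash
python3 w.py w8
```

```text
t 17.02 [0.4302 0.2265 0.1635] [1.7996e+02 1.0000e-02 9.8510e+01] open 0.0854
red [ 221  150   69   67 3597] [254.8 183.4] [array([0.4317, 0.2251]), array([0.431 , 0.2292]), array([0.4303, 0.2333]), array([0.4296, 0.2375])]
red [427 240  30  27 614] [441.4 253.3] [array([0.6098, 0.1844]), array([0.5996, 0.1907]), array([0.5893, 0.197 ]), array([0.5791, 0.2033])]
dark [ 386  205   54   50 1033] [406.5 225.9] [0.6001 0.1869]
```

View pics/w8.png

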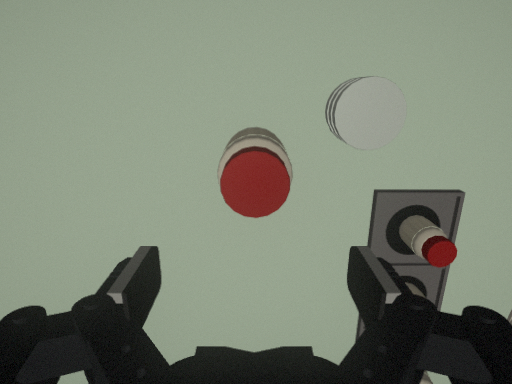

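The cap of B4 is at (255,183), B1 stands upright on its pad at (441,253), and the dishes are at (370,113).

```bash
python3 - <<'E'
from h import *
from workcell import monitor,cams
o=monitor.get_obs();c=cams.camera("wrist");print(o["ee_pos"])
print(ray(c,[(370,113),(335,125)],.044,o).round(4),ray(c,(254.8,183.4),.095,o).round(4))
E
```

```text
[0.43059432 0.2260563  0.16335173]
[[0.5178 0.2951 0.044 ]
 [0.4913 0.2812 0.044 ]] [[0.4301 0.2361 0.095 ]]
```

{"api": "carry_out", "payload": {
  "plan": [
    {"travel":[0,0.033,0],"angular":[0,0,0],"grip":1},
    {"travel":[0,0.033,-0.1],"angular":[0,0,0],"grip":1},
    {"travel":[0,0.033,-0.2],"angular":[0,0,0],"grip":1},
    {"travel":[0,0.033,-0.28],"angular":[0,0,0],"grip":1},
    {"travel":[0,0.033,-0.34],"angular":[0,0,0],"grip":1},
    {"travel":[0,0.033,-0.368],"angular":[0,0,0],"grip":1},
    {"travel":[0,0.033,-0.368],"angular":[0,0,0],"grip":1},
    {"travel":[0,0.033,-0.368],"angular":[0,0,0],"grip":0.7}
  ],
  "grip_force": 40
}}

```text
time: 17.78
ee_pos: [0.4305, 0.2363, 0.0534]
tcp_rot: [180.0, -0.0, 98.4]
wrist_force: [-0.1, 0.3, 0.4]
opening: 0.0752
grasp_force: 0.0
```

{"api": "carry_out", "payload": {
  "plan": [
    {"travel":[0,0,0],"angular":[0,0,0],"grip":0.5},
    {"travel":[0,0,0],"angular":[0,0,0],"grip":0.3},
    {"travel":[0,0,0],"angular":[0,0,0],"grip":0},
    {"travel":[0,0,0],"angular":[0,0,0],"grip":0},
    {"travel":[0,0,0],"angular":[0,0,0],"grip":0},
    {"travel":[0,0,0],"angular":[0,0,0],"grip":0}
  ]
}}

```text
time: 18.28
ee_pos: [0.4307, 0.2368, 0.0551]
tcp_rot: [179.9, -0.1, 98.4]
wrist_force: [-2.6, -0.8, 7.9]
opening: 0.0548
grasp_force: 39.0
```

{"api": "carry_out", "payload": {
  "plan": [
    {"travel":[0,0,0.07],"angular":[0,0,0],"grip":0},
    {"travel":[0,0,0.16],"angular":[0,0,0],"grip":0},
    {"travel":[0,0,0.26],"angular":[0,0,0],"grip":0},
    {"travel":[0,-0.05,0.35],"angular":[0,0,0],"grip":0},
    {"travel":[0,-0.14,0.4],"angular":[0,0,0],"grip":0},
    {"travel":[0,-0.23,0.4],"angular":[0,0,0],"grip":0},
    {"travel":[0.03,-0.32,0.4],"angular":[0,0,0],"grip":0},
    {"travel":[0.07,-0.41,0.4],"angular":[0,0,0],"grip":0}
  ]
}}

```text
time: 18.95
ee_pos: [0.4512, 0.1124, 0.1746]
tcp_rot: [179.9, -0.0, 98.5]
wrist_force: [-0.2, 0.7, -2.7]
opening: 0.0545
grasp_force: 39.1
```

{"api": "carry_out", "payload": {
  "plan": [
    {"travel":[0.07,-0.09,0],"angular":[0,0,0],"grip":0},
    {"travel":[0.15,-0.18,0],"angular":[0,0,0],"grip":0},
    {"travel":[0.23,-0.27,0],"angular":[0,0,0],"grip":0},
    {"travel":[0.31,-0.36,0],"angular":[0,0,0],"grip":0},
    {"travel":[0.39,-0.45,0],"angular":[0,0,0],"grip":0},
    {"travel":[0.47,-0.53,0],"angular":[0,0,0],"grip":0},
    {"travel":[0.56,-0.585,0],"angular":[0,0,0],"grip":0},
    {"travel":[0.64,-0.597,0],"angular":[0,0,0],"grip":0}
  ]
}}

```text
time: 19.62
ee_pos: [0.6445, -0.0689, 0.1734]
tcp_rot: [179.9, 0.1, 98.3]
wrist_force: [0.8, -0.7, -1.4]
opening: 0.0548
grasp_force: 38.9
```

{"api": "carry_out", "payload": {
  "plan": [
    {"travel":[0,0,0],"angular":[0,0,0],"grip":0},
    {"travel":[0,0,0],"angular":[0,0,0],"grip":0},
    {"travel":[0,0,0],"angular":[0,0,0],"grip":0},
    {"travel":[0,0,0],"angular":[0,0,0],"grip":0}
  ]
}}

```text
time: 19.95
ee_pos: [0.6426, -0.0653, 0.1737]
tcp_rot: [180.0, 0.0, 98.5]
wrist_force: [0.0, -0.2, -1.8]
opening: 0.0548
grasp_force: 39.3
```

```bash
python3 w.py w9
```

```text
t 19.95 [ 0.6426 -0.0653  0.1737] [1.7996e+02 1.0000e-02 9.8480e+01] open 0.0548
red [ 228   43   58   62 2877] [256.4  73.7] [array([0.6323, 0.0201]), array([0.6322, 0.0196]), array([0.6322, 0.0191]), array([0.6322, 0.0186])]
red [  192   214   123   123 11618] [253.6 276.3] [array([ 0.6573, -0.1622]), array([ 0.6559, -0.1533]), array([ 0.6546, -0.1444]), array([ 0.6533, -0.1355])]
dark [231   0  51  15 416] [255.5   6.4] [0.6232 0.0785]
dark [ 228  138   55   32 1138] [255.4 152.7] [ 0.6428 -0.0531]
```

View pics/w9.png

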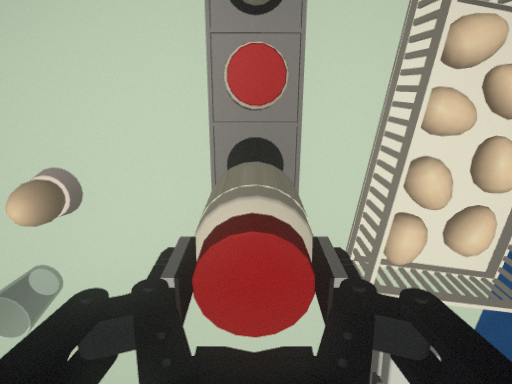

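B4 is held with its cap at (254,276), and B3 is centred at (256,74). I'll check the clearance to the crate rim near (362,275).

```bash
python3 - <<'E'
from h import *
from workcell import monitor,cams
o=monitor.get_obs();c=cams.camera("wrist");print(o["ee_pos"].round(4))
for z in(0,.05,.07):print(z,ray(c,[(355,268),(415,5),(256.4,73.7)],z,o)[:,:2].round(3).tolist())
E
```

```text
[ 0.6426 -0.0653  0.1738]
0 [[0.777, -0.17], [0.767, 0.103], [0.633, 0.022]]
0.05 [[0.755, -0.143], [0.746, 0.089], [0.632, 0.02]]
0.07 [[0.746, -0.132], [0.738, 0.083], [0.632, 0.02]]
```

{"api": "carry_out", "payload": {
  "plan": [
    {"travel":[0.005,0,-0.09],"angular":[0,0,0],"grip":0},
    {"travel":[0.005,0,-0.18],"angular":[0,0,0],"grip":0},
    {"travel":[0.005,0,-0.26],"angular":[0,0,0],"grip":0},
    {"travel":[0.005,0,-0.32],"angular":[0,0,0],"grip":0},
    {"travel":[0.005,0,-0.355],"angular":[0,0,0],"grip":0},
    {"travel":[0.005,0,-0.372],"angular":[0,0,0],"grip":0},
    {"travel":[0.005,0,-0.38],"angular":[0,0,0],"grip":0},
    {"travel":[0.005,0,-0.38],"angular":[0,0,0],"grip":0}
  ]
}}

```text
time: 20.72
ee_pos: [0.6449, -0.0656, 0.06]
tcp_rot: [179.9, 0.0, 98.5]
wrist_force: [0.4, 0.5, -2.0]
opening: 0.0549
grasp_force: 39.3
```

{"api": "carry_out", "payload": {
  "plan": [
    {"travel":[0,0,0],"angular":[0,0,0],"grip":0},
    {"travel":[0,0,0],"angular":[0,0,0],"grip":0},
    {"travel":[0,0,0],"angular":[0,0,0],"grip":0}
  ]
}}

```text
time: 20.97
ee_pos: [0.6451, -0.0658, 0.0598]
tcp_rot: [179.9, 0.0, 98.5]
wrist_force: [0.8, -0.4, -2.5]
opening: 0.0547
grasp_force: 39.3
```

{"api": "carry_out", "payload": {
  "plan": [
    {"travel":[0,0,-0.003],"angular":[0,0,0],"grip":0},
    {"travel":[0,0,-0.005],"angular":[0,0,0],"grip":0},
    {"travel":[0,0,-0.006],"angular":[0,0,0],"grip":0},
    {"travel":[0,0,-0.006],"angular":[0,0,0],"grip":0}
  ]
}}

```text
time: 21.3
ee_pos: [0.6453, -0.0657, 0.0593]
tcp_rot: [179.8, 0.0, 98.5]
wrist_force: [-2.0, 0.7, 8.9]
opening: 0.0546
grasp_force: 42.6
```

In contact, so I'll release.

{"api": "carry_out", "payload": {
  "plan": [
    {"travel":[0,0,0],"angular":[0,0,0],"grip":0.3},
    {"travel":[0,0,0],"angular":[0,0,0],"grip":0.5},
    {"travel":[0,0,0],"angular":[0,0,0],"grip":0.7},
    {"travel":[0,0,0],"angular":[0,0,0],"grip":0.8},
    {"travel":[0,0,0],"angular":[0,0,0],"grip":0.8},
    {"travel":[0,0,0],"angular":[0,0,0],"grip":0.8}
  ]
}}

```text
time: 21.8
ee_pos: [0.6445, -0.0658, 0.0569]
tcp_rot: [-180.0, -0.0, 98.4]
wrist_force: [0.2, 0.4, 0.3]
opening: 0.0767
grasp_force: 0.0
```

{"api": "carry_out", "payload": {
  "plan": [
    {"travel":[0,0,0.1],"angular":[0,0,0],"grip":0.8},
    {"travel":[0,0,0.22],"angular":[0,0,0],"grip":0.8},
    {"travel":[0,0,0.34],"angular":[0,0,0],"grip":0.8},
    {"travel":[0,0,0.46],"angular":[0,0,0],"grip":0.8},
    {"travel":[-0.2,0,0.6],"angular":[0,0,0],"grip":0.8},
    {"travel":[-0.3,0,0.6],"angular":[0,0,0],"grip":0.8},
    {"travel":[-0.3,0,0.6],"angular":[0,0,0],"grip":0.8},
    {"travel":[-0.3,0,0.6],"angular":[0,0,0],"grip":0.8}
  ]
}}

```text
time: 22.47
ee_pos: [0.5526, -0.0658, 0.2404]
tcp_rot: [179.8, 0.1, 98.4]
wrist_force: [0.3, 0.1, -0.4]
opening: 0.0766
grasp_force: 0.0
```

```bash
python3 w.py w10; python3 - <<'E'
from workcell import cams
import cv2
a=cams.camera("scene")["frame"];b=cams.camera("side")["frame"]
cv2.imwrite("pics/f.png",cv2.hconcat([cv2.resize(x[120:270,120:400],(800,430))[:, :] for x in(a,)]+[])[:,:,::-1])
cv2.imwrite("pics/f2.png",cv2.resize(b[100:280,130:380],(800,576))[:,:,::-1])
E
```

```text
t 22.47 [ 0.5526 -0.0658  0.2404] [1.7979e+02 6.0000e-02 9.8430e+01] open 0.0766
red [337   0  38  17 479] [354.8   6.6] [array([0.6257, 0.095 ]), array([0.6222, 0.0914]), array([0.6187, 0.0879]), array([0.6152, 0.0844])]
red [ 330   68   46   47 1701] [352.   91.2] [array([0.6407, 0.0198]), array([0.6365, 0.0194]), array([0.6324, 0.0189]), array([0.6283, 0.0185])]
red [ 324  159   52   51 2010] [349.4 184.6] [array([ 0.661 , -0.0765]), array([ 0.656 , -0.0729]), array([ 0.651 , -0.0693]), array([ 0.646 , -0.0657])]
dark [311   0  50  40 531] [327.4  24.7] [0.613  0.0858]
```

View pics/f2.png

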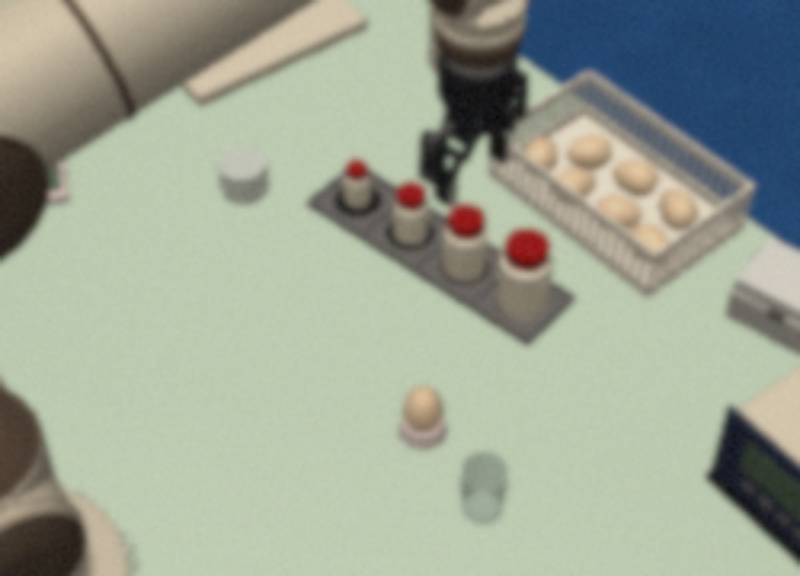

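View pics/w10.png

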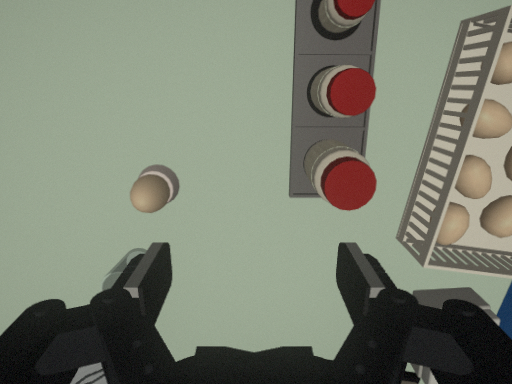

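Both pictures show all four bottles upright on their pads, in size order from the microscope end. The egg, beaker and dishes are unmoved, and the gripper is clear.

```bash
python3 -c "
from workcell import ticket;print(ticket.job_done())"
```

```text
the job is handed in; nothing more can be done
None
```

The job is handed in: all four bottles stand upright on their pads in size order, smallest next to the microscope, with the beaker, dishes and egg left where they were, after about 22 s of robot time.

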